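# Assemble the pour-over coffee maker

### The arm

A 6-joint arm with a two-finger parallel gripper is mounted at the origin on a cart in front of the work surface, level with it; the furniture and walls round the work are solid. World frame = base frame: x ahead of the robot, y to its left, z up, the work surface at z = 0. Lengths are in m, angles in rad, forces in N, time in s.
With the tool pointing down it reaches from about 0.25 to 0.775 m from the base axis. Payload 4 kg.
Tool frame: the origin (TCP) lies at the centre of the arm's flange, where the gripper is bolted on; the fingertips stand 199 mm ahead of it and the grasp point (between the pads) lies 180 mm ahead of it; z points along the fingers, y is the line along which they close (so a half turn about z gives the same grasp; the last joint's range is limited). The gripper opens to 94 mm and grips with 3 to 60 N. Pads are 16 mm wide; open, the fingers measure 119 mm over their backs; the gripper's body (75 mm by 177 mm) begins 78 mm behind the grasp point.
Start: joints at [1.094, 0.087, 1.371, -0, 1.684, -0.103], TCP at [0.201, 0.512, 0.405] pointing down, gripper open.
Joint ranges: [-3.1, 3.1], [-0.76, 2.03], [0.27, 2.55], [-1.08, 4.22], [0.17, 2.65], [-2.57, 2.57]. Speed limits (rad/s): [2.79, 2.79, 3.14, 3.14, 3.14, 3.14].

### API

Orientations are given as [roll, pitch, yaw] about the fixed x, y, z axes, in that order (R = Rz(yaw) Ry(pitch) Rx(roll)).
In Python, from bench import robot, eyes, models gives the robot as it stands.
- The arm moves only by the tool step_arm, never from a script. Its argument "commands" is a list that holds one entry, the list of rows, each a list of 7 numbers: the shift along the tool's x, y, z in mm, then the turn, a rotation vector about the tool's x, y, z in rad, then the finger opening in mm, from 0 to 94. In form: [[[tx, ty, tz, wx, wy, wz, gripper], ...]]. A call has 1 to 20 rows; each row shifts and turns the commanded pose from where the row before left it, along the tool's axes as they then stand; what a row does not reach is not made up. A row lasts 1/8 s, in which the tool goes at most 62.5 mm and 10.7 degrees, less where a joint would pass 70% of its speed; a pose out of reach is approached as far as the arm can. A call is refused whole if a number of a shift passes 62.5 or a number of a turn 0.188, either way. A call with a gripper value outside its range is refused whole. The fingers move at their own pace and stop on an object; the grip force is fixed at half the most. Time passes only in rows, so rows that do not move let the fingers close. It gives the time, the measured TCP pose, the force, the opening and the grip force at its end, in the units of the state.
- robot.get_obs(): the state, without advancing time (a new reading comes with each control period).
- eyes.snapshot(name): name is "scene" or "top" or "wrist"; returns a dict with "color" (480x640x3 uint8, red, green, blue), "camera_matrix" (3x3 intrinsics, pixels), "D" ([k1, k2, p1, p2, k3] as OpenCV has them; the pictures are not rectified), "eye" and "rotation" of the camera in the world; the wrist camera has in their place "tool_from_camera" (4x4, takes a point from camera to tool coordinates, whose origin is the TCP and whose axes are the flange's). Camera axes: x right, y up, looking along -z (the intrinsics and any distortion apply to the point x, -y, -z); pixel columns grow to the right and rows downward; lengths in m; the calibration is good to about 2 mm. A picture is of the moment at which its call begins: read the wrist's pose just before it. There is no depth.
- robot.close_job(): hands the job in; it is judged then, once.
Trained networks look in a picture, given as the dict that the camera call returned (one of the last four; its "shot" number tells which), for a name from the list of things; names that differ only in an ending like _2 or _b are one class to them, and where a whole thing is asked for, a point or a joint stands for the part that bears it (a point fixed in the world has none). Each returns a list of dicts, best first, with "confidence" (0 to 1); they miss things now and then, are a little off and sometimes report something else, mostly with a low value. They report only what shows in the picture. A call takes as long as a camera call.
- models.masks_of(picture, query): "mask" (480x640 bool, what is visible of it) and "xy" ([column, row] in pixels, amid what is visible of it).
- models.tip_of(picture, query): "xy" ([column, row] in pixels: a listed point, or the origin of a listed thing).
The state is a dict: "time": time; "joint_positions": joint angles; "qvel": joint speeds; "joint_torque": joint torques, N m; "tool_pos": TCP position; "ee_rot": TCP orientation; "wrist_force": force on the tool from outside, world axes, zero at the start; "wrist_torque": the same for the moment, N m; "width": finger opening in m; "finger_force": force on a finger pad.
Only numpy, scipy, OpenCV 4.12 (cv2) and the standard library are available. Lean on these libraries where they do the work, as an engineer would, in place of code of your own. Each camera call takes 0.05 s, during which the arm holds its last target. There are 200 camera calls.

### The job

Get the pour-over coffee maker ready: seat the white dripper cone upright and fully home in the funnel mouth of the blue carafe, then seat the steel filter cone fully home in the dripper. Lower the parts in rather than dropping them, leave the carafe standing where it is, let go of everything, and do not disturb the mug and the jars behind.

Things in the scene. Friction and masses are not known exactly. Their poses are not given: they have to be found in the camera images.
- carafe: Blue hour-glass coffee carafe, wooden collar at its waist, 0.75 kg, 132 mm tall, belly 113 mm across, loose on the worktop. Origin: centre of its underside, z up. Above the waist it opens into a round funnel mouth: inside radius 27 mm at z = 94 mm, growing 0.55 mm per mm of height to 48 mm at the rim, z = 132 mm (outside 53 mm).
- dripper: White glazed dripper cone, flat floor with three drain holes, 0.25 kg, 58 mm tall, stands on its narrow end. Origin: centre of the narrow lower end, z up. Outside radius 27 mm at the bottom growing 0.55 mm per mm of height to 59 mm at the rim; inside radius 22.4 mm at the bottom, 54 mm at the rim. Home in the carafe at any yaw, with its origin about 92 mm above the carafe's.
- dripper_handle (a point): Grip point of the dripper's wooden D handle, which sticks out along the dripper's +x: this point is 82 mm out, 46 mm above its underside. Top bar x = 52 to 98 mm, z = 42 to 56 mm; upright leg x = 85 to 98 mm, z = 22 to 56 mm; thinner lower bar. 14 mm thick, flat sides: pinch from above across y (axes as the dripper's).
- filter: Steel filter cone with rows of dark holes, 0.18 kg, cone 58 mm tall, stands on its narrow closed end. Origin: centre of its underside, z up. Outside radius 25 mm at the bottom growing 0.55 mm per mm of height to 57 mm at the rim. Home in the dripper at any yaw, with its origin about 5 mm above the dripper's and its rim just proud of the dripper's rim.
- filter_handle (a point): Middle of the filter's black bridge handle, 86 mm above its underside on the filter's axis. The straight bar crosses over the open top along the filter's own x: 92 mm long, 12 mm thick (y), 12 mm high, on two steel posts at x = +-51 mm. Pinch from above across y (axes as the filter's).
- mug: White mug with a leaf pattern, 95 mm tall, 92 mm across, bystander behind. Origin: centre of its underside.
- honey: Honey jar with a green lid, 70 mm across, 101 mm tall, bystander behind. Origin: centre of its underside.
- mustard: Mustard jar with a grey lid, 71 mm across, 110 mm tall, bystander behind. Origin: centre of its underside.

How it is judged:
On the way, in this order (a step that is already met when the one before it is completed fails the run):
1. the dripper sits home, upright and centred in the carafe's mouth (horizontal distance between dripper and carafe below 0.005 m and z of dripper in the frame of carafe between 0.088 and 0.098 m and angle between the z axis of dripper and the z axis of carafe, either way round below 0.07 rad and angle between carafe's own z axis and vertical below 0.05 rad and height (world z) of carafe below 0.01 m), for 0.2 s.
2. the filter sits home and centred in the dripper (horizontal distance between filter and dripper below 0.005 m and z of filter in the frame of dripper between 0.002 and 0.009 m and angle between the z axis of filter and the z axis of dripper, either way round below 0.07 rad and horizontal distance between dripper and carafe below 0.005 m and z of dripper in the frame of carafe between 0.088 and 0.098 m and angle between the z axis of dripper and the z axis of carafe, either way round below 0.07 rad), for 0.2 s.
At the end, for the whole second after the job is handed in: Carafe upright (0.05 rad), within 60 mm of its start; dripper in its mouth, axes within 5 mm and 0.07 rad, underside 88-98 mm above the carafe's; filter in the dripper, axes within 5 mm and 0.07 rad, underside 2-9 mm above the dripper's; all at rest and let go (all of step 2 and angle between carafe's own z axis and vertical below 0.05 rad and height (world z) of carafe below 0.01 m and distance of carafe from where it was at the start of the episode below 0.06 m and linear speed of each of carafe, dripper, filter below 0.03 m/s); the robot touches nothing.
It fails at once if the carafe is tipped by more than 0.35 rad or lifted 60 mm (angle between carafe's own z axis and vertical above 0.35 rad or height (world z) of carafe above 0.06 m).
It fails at once if the dripper or filter is dropped: it moves faster than 0.7 m/s (a fall of 25 mm) with no finger on it ((linear speed of dripper above 0.7 m/s and contact force between the fingers and dripper below 0.05 N) or (linear speed of filter above 0.7 m/s and contact force between the fingers and filter below 0.05 N)).
It fails at once if the mug, honey jar or mustard jar is shoved more than 40 mm or tipped over (distance of any of mug, honey, mustard from where it was at the start of the episode above 0.04 m or angle between any of mug, honey, mustard's own z axis and vertical above 0.4 rad).
It also fails if it takes over 54 s, if anything falls off the work surface, if the arm or the gripper's body presses on something with over 40 N, if the wrist force passes 120 N, or if a joint passes its speed limit or range.

## Working session

There is one attempt and no reset: what is moved stays moved. The work goes in short steps, Python scripts to look and compute and a tool call to move; the robot and the scene stay as the last step left them, time stands still between calls to the robot, and variables do not carry over. Pictures are saved under pics/ and viewed, at most 10 in all, crops included, and the job is handed in when it is done.

Besides the shell and the picture viewer there is one more tool, called after "Request:" in YAML: its name, and indented under it one key for each argument. step_arm: Moves the arm, as the interface text tells. Its arguments: {"type":"object","properties":{"commands":{"type":"array"}},"required":["commands"]}

```bash
mkdir -p pics; cat > h.py <<'E'
import numpy as np, cv2
from scipy.spatial.transform import Rotation as R
from scipy.optimize import least_squares
from bench import robot, eyes, models
def T_tool(o=None):
    o=o or robot.get_obs(); T=np.eye(4); r=np.array(o["ee_rot"])
    T[:3,:3]=r if r.shape==(3,3) else R.from_euler('xyz',r).as_matrix()
    T[:3,3]=o["tool_pos"]; return T
def snap(n):
    T=T_tool(); p=eyes.snapshot(n); 
    if n=="wrist":
        C=T@np.array(p["tool_from_camera"]); p["_R"],p["_e"]=C[:3,:3],C[:3,3]
    else:
        r=np.array(p["rotation"]); p["_R"]=r if r.shape==(3,3) else R.from_euler('xyz',r).as_matrix(); p["_e"]=np.array(p["eye"])
    return p
def ray(p,xy):
    u=cv2.undistortPoints(np.array([[xy]],float),np.array(p["camera_matrix"]),np.array(p["D"],float))[0,0]
    return p["_R"]@np.array([u[0],-u[1],-1.])
def at_z(p,xy,z):
    d=ray(p,xy); return p["_e"]+d*(z-p["_e"][2])/d[2]
def proj(p,X):
    c=(np.atleast_2d(X)-p["_e"])@p["_R"]; c=c*[1,-1,-1]
    return cv2.projectPoints(c,np.zeros(3),np.zeros(3),np.array(p["camera_matrix"]),np.array(p["D"],float))[0][:,0]
def tri(pairs):
    A=0;b=0
    for p,xy in pairs:
        d=ray(p,xy); d/=np.linalg.norm(d); M=np.eye(3)-np.outer(d,d); A=A+M; b=b+M@p["_e"]
    return np.linalg.solve(A,b)
def save(p,n): cv2.imwrite(f"pics/{n}.png",p["color"][:,:,::-1])
E
python3 - <<'E'
from h import *
Z=dict(carafe=0,dripper=0,dripper_handle=.046,filter=0,filter_handle=.086,mug=0,honey=0,mustard=0)
ps={n:snap(n) for n in("scene","top")}
o=robot.get_obs(); print(o["ee_rot"],o["tool_pos"])
for n,p in ps.items():
    save(p,n+"0"); print(n,p["_e"].round(3))
    for q,z in Z.items():
        for r in models.tip_of(p,q)[:2]: print(q,np.round(r["xy"],1),round(r["confidence"],2),at_z(p,r["xy"],z).round(3))
p=np.hstack([cv2.resize(ps[n]["color"],(400,300)) for n in ps]); 
E
```

```text
[-3.13962692e+00 -1.91860323e-04  2.76776990e+00] [0.20081536 0.51192753 0.40364039]
scene [-0.148 -0.525  0.877]
carafe [203.5 273.5] 0.84 [0.46  0.066 0.   ]
dripper [310.4 287.3] 0.69 [ 0.535 -0.136  0.   ]
dripper_handle [288.4 300.8] 0.63 [ 0.451 -0.139  0.046]
filter [416.7 340.1] 0.68 [ 0.52  -0.367  0.   ]
filter_handle [421.4 307.5] 0.95 [ 0.523 -0.362  0.086]
mug [393.9 242.5] 0.92 [ 0.733 -0.226  0.   ]
mug [311.5 287. ] 0.3 [ 0.537 -0.138  0.   ]
honey [342.5 221.9] 0.76 [ 0.736 -0.102  0.   ]
mustard [292.7 216. ] 0.94 [0.698 0.002 0.   ]
top [ 0.385 -0.129  1.074]
carafe [216.5 291.9] 0.89 [0.467 0.067 0.   ]
dripper [312.8 257.8] 0.58 [ 0.535 -0.137  0.   ]
dripper_handle [314.9 292.6] 0.93 [ 0.458 -0.14   0.046]
filter [419.5 261.1] 0.78 [ 0.523 -0.365  0.   ]
filter_handle [427.4 263.1] 0.64 [ 0.507 -0.362  0.086]
mug [350.6 163.9] 0.83 [ 0.742 -0.225  0.   ]
honey [297.8 165.5] 0.75 [ 0.74  -0.109  0.   ]
mustard [245.8 186.6] 0.7 [0.695 0.005 0.   ]
```

View pics/top0.png

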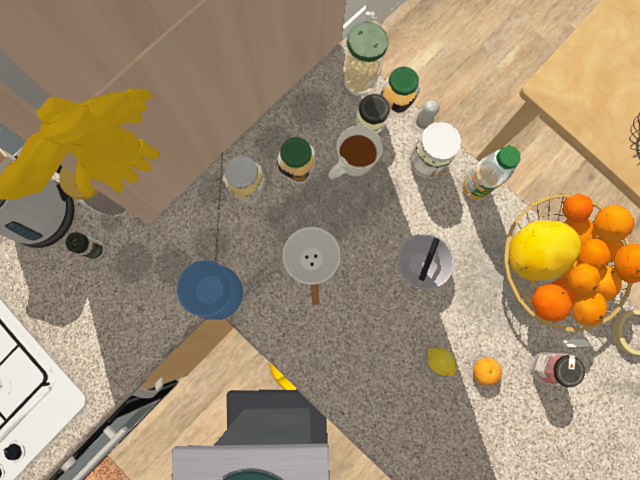

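View pics/scene0.png

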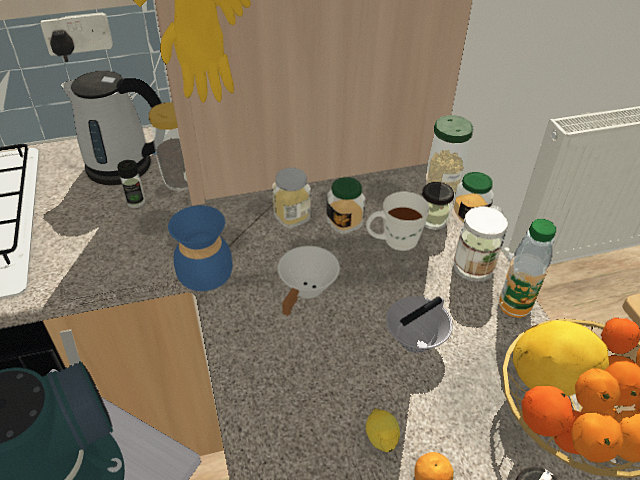

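The top view shows the carafe at (210,291), the dripper at (312,257) with its handle towards (315,295), and the filter at (427,262) with its bar running from (436,238) to (421,279). The scene view agrees, so I'll refine with silhouette fits.

```bash
cat >> h.py <<'E'
from scipy.optimize import minimize
a=np.linspace(0,2*np.pi,60,endpoint=False)
def ring(r,z): return np.c_[r*np.cos(a),r*np.sin(a),0*a+z]
def box(x0,x1,y,z0,z1): return np.array([[x,s*y,z] for x in(x0,x1) for s in(-1,1) for z in(z0,z1)])
PARTS=dict(dripper=[np.r_[ring(27,0),ring(59,58)],box(52,98,7,42,56),box(85,98,7,22,56)],
 filter=[np.r_[ring(25,0),ring(57,58)],box(-46,46,6,80,92),box(-53,-49,3,55,88),box(49,53,3,55,88)],
 carafe=[np.r_[ring(27,94),ring(53,132)],np.r_[ring(50,5),ring(56.5,40)] ])
def sil(p,parts,x,y,yaw,z=0):
    m=np.zeros((480,640),np.uint8); r=R.from_euler('z',yaw)
    for P in parts:
        h=cv2.convexHull(proj(p,r.apply(P)/1000+[x,y,z]).astype(np.float32))
        cv2.fillConvexPoly(m,np.round(h*16).astype(np.int32),1,shift=4)
    return m>0
def fit(ms,name,x0,yaw0=0,z=0):
    def c(v):
        s=0
        for p,m in ms:
            k=sil(p,PARTS[name],v[0]/100,v[1]/100,v[2],z); s-=(k&m).sum()/(k|m).sum()
        return s/len(ms)
    s0=np.r_[np.array(x0)*100,yaw0]
    r=minimize(c,s0,method='Nelder-Mead',options=dict(initial_simplex=s0+np.r_[np.zeros((1,3)),np.diag([1,1,.25])],xatol=.005,fatol=1e-4))
    return np.r_[r.x[:2]/100,r.x[2]].round(4),round(-r.fun,3)
E
python3 - <<'E'
from h import *
ps=[snap("top"),snap("scene")]
for n,x,w in(("dripper",(.535,-.137),3.14),("filter",(.52,-.364),-.35),("carafe",(.465,.067),0)):
    ms=[(p,models.masks_of(p,n)[0]["mask"]) for p in ps]
    print(n,[fit([m],n,x,w) for m in ms],fit(ms,n,x,w))
E
```

```text
dripper [(array([ 0.5335, -0.1352,  3.1883]), np.float64(0.953)), (array([ 0.5325, -0.1317,  3.2473]), np.float64(0.938))] (array([ 0.534 , -0.1327,  3.2269]), np.float64(0.943))
filter [(array([ 0.5162, -0.3653, -0.1056]), np.float64(0.976)), (array([ 0.5167, -0.3633, -0.4835]), np.float64(0.977))] (array([ 0.5164, -0.3645, -0.4118]), np.float64(0.969))
carafe [(array([0.464 , 0.0645, 0.1284]), np.float64(0.984)), (array([0.4635, 0.0633, 0.357 ]), np.float64(0.949))] (array([0.4641, 0.0641, 0.1   ]), np.float64(0.964))
```

Request:
step_arm:
  commands:
    - [[0,0,0,0,0,-0.15,94],[0,0,0,0,0,-0.15,94],[0,0,0,0,0,-0.15,94],[-14.2,-47.9,0,0,0,0,94],[-14.2,-47.9,0,0,0,0,94],[-14.2,-47.9,0,0,0,0,94],[-14.2,-47.9,0,0,0,0,94],[-14.2,-47.9,0,0,0,0,94],[-14.2,-47.9,0,0,0,0,94],[-14.2,-47.9,0,0,0,0,94],[-14.2,-47.9,0,0,0,0,94],[-14.2,-47.9,0,0,0,0,94],[-14.2,-47.9,0,0,0,0,94],[-14.2,-47.9,0,0,0,0,94],[-14.2,-47.9,20,0,0,0,94],[-14.2,-47.9,20,0,0,0,94],[-14.2,-47.9,20,0,0,0,94],[0,0,10,0,0,0,94],[0,0,0,0,0,0,94]]

```text
time: 3.68
tool_pos: [0.4498, -0.1412, 0.3337]
ee_rot: [3.14, -0.002, -3.066]
wrist_force: [-0.5, 0.4, 0.2]
width: 0.0938
finger_force: 0.0
```

```bash
cat >> h.py <<'E'
def togo(x,y,z,yaw):
    "tool-axes shift (mm) after the turn, and the turn about tool z, to reach grasp point x,y,z with tool yaw"
    o=robot.get_obs(); T=T_tool(o); cy=np.arctan2(T[1,0],T[0,0]); g=T[:3,3]+.18*T[:3,2]
    w=(yaw-cy+np.pi/2)%np.pi-np.pi/2; n=cy+w; d=(np.array([x,y,z])-g)*1000
    print("t",round(o["time"],2),"grasp",g.round(4),"yaw",round(cy,3),"tilt",np.arccos(-T[2,2]).round(3),"j",np.round(o["joint_positions"],2))
    print("turn z",round(-w,3),"shift",np.round([d[0]*np.cos(n)+d[1]*np.sin(n),d[0]*np.sin(n)-d[1]*np.cos(n),-d[2]],1))
E
python3 - <<'E'
from h import *
togo(.452,-.1405,.046,3.22)
p=snap("wrist"); save(p,"w1")
for q,z in(("dripper_handle",.046),("dripper",0)):
    for r in models.tip_of(p,q)[:2]: print(q,np.round(r["xy"]),r["confidence"],at_z(p,r["xy"],z).round(4))
m=models.masks_of(p,"dripper")
if m: print(m[0]["confidence"],fit([(p,m[0]["mask"])],"dripper",(.534,-.134),3.22))
E
```

```text
t 3.67 grasp [ 0.4494 -0.1409  0.1537] yaw -3.066 tilt 0.003 j [-0.42 -0.06  1.66  0.    1.54 -2.07]
turn z -0.003 shift [ -2.6   0.2 107.7]
dripper_handle [314. 236.] 0.55 [ 0.4512 -0.1429  0.046 ]
dripper [317. 310.] 0.75 [ 0.5349 -0.1336  0.    ]
0.58 (array([ 0.5338, -0.1337,  3.215 ]), np.float64(0.632))
```

View pics/w1.png

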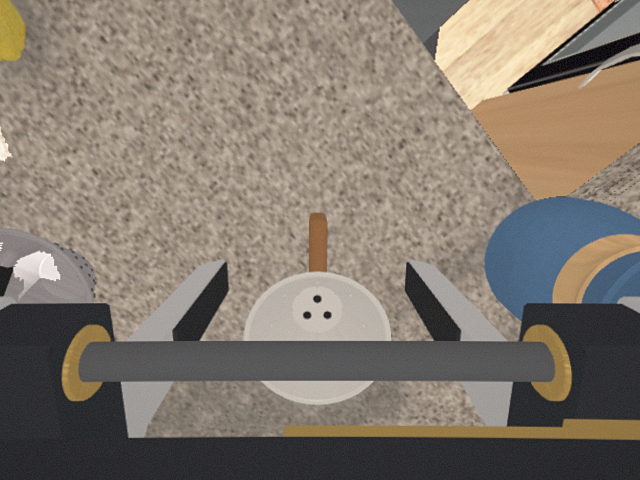

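The wrist view shows the handle at (318,240) between the fingers and parallel to them, with the dripper rim centred at (317,337). This matches the fits, so I'll descend and grip.

Request:
step_arm:
  commands:
    - [[-2,0,20,0,0,0,94],[0,0,25,0,0,0,94],[0,0,25,0,0,0,94],[0,0,20,0,0,0,94],[0,0,12,0,0,0,94],[0,0,6,0,0,0,94],[0,0,0,0,0,0,10],[0,0,0,0,0,0,10],[0,0,0,0,0,0,10],[0,0,0,0,0,0,10],[0,0,0,0,0,0,10],[0,0,0,0,0,0,10],[0,0,0,0,0,0,10],[0,0,0,0,0,0,10]]

```text
time: 5.62
tool_pos: [0.4521, -0.1413, 0.2266]
ee_rot: [3.142, 0.0, -3.065]
wrist_force: [0.8, -0.0, -0.6]
width: 0.0174
finger_force: 0.0
```

Request:
step_arm:
  commands:
    - [[0,0,0,0,0,0,8],[0,0,0,0,0,0,8],[0,0,0,0,0,0,8],[0,0,0,0,0,0,8],[0,0,-5,0,0,0,8],[0,0,-15,0,0,0,8],[0,0,-25,0,0,0,8],[0,0,-25,0,0,0,8],[0,0,-25,0,0,0,8],[0,0,-25,0,0,0,8],[0,0,-20,0,0,0,8],[0,0,-10,0,0,0,8],[0,0,0,0,0,0,8]]

```text
time: 7.25
tool_pos: [0.4521, -0.1413, 0.3776]
ee_rot: [-3.141, 0.002, -3.065]
wrist_force: [0.1, -0.5, -2.7]
width: 0.014
finger_force: 30.0
```

```bash
python3 - <<'E'
from h import *
o=robot.get_obs(); print(o["width"],o["finger_force"],o["wrist_force"])
togo(.4641-.082,.0641-.006,.22,3.22)
p=snap("scene"); w=snap("wrist")
for q in (p,w):
  for r in models.tip_of(q,"dripper")[:1]: print(r)
im=np.hstack([cv2.resize(p["color"][150:390,100:420],(400,300)),cv2.resize(w["color"],(400,300))])
cv2.imwrite("pics/l1.png",im[:,:,::-1])
E
```

```text
0.013980931997308634 29.984617084264755 [ 0.14998101 -0.52280001 -2.66275627]
t 7.25 grasp [ 0.4524 -0.1415  0.1976] yaw -3.065 tilt 0.002 j [-0.42 -0.08  1.59  0.    1.63 -2.07]
turn z -0.002 shift [ 54.5 204.5 -22.4]
{'xy': [311.6, 231.1], 'confidence': 0.61}
{'xy': [316.3, 377.0], 'confidence': 0.94}
```

View pics/l1.png

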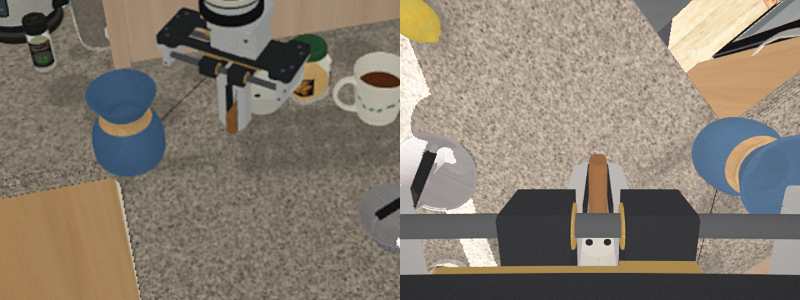

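```bash
python3 - <<'E'
from h import *
p=snap("scene"); w=snap("wrist"); t=snap("top")
X=[.534,-.1345,.1516]
for q in (p,w,t): print(proj(q,X).round(1),[ (np.round(r["xy"],1),r["confidence"]) for r in models.tip_of(q,"dripper")[:1]])
# predicted wrist pixel for sag
for s in (0,.05,.1,.15,.2): 
  v=np.array([.452,-.1415,.1976])+R.from_euler('y',s).apply([.082,.007,-.046]); print(s,[proj(q,v).round(1)[0] for q in (p,w,t)])
E
```

```text
[[309.4 230.2]] [(array([310.8, 232.1]), 0.79)]
[[317.1 382.1]] [(array([313.7, 376.4]), 0.57)]
[[311.7 246.9]] []
0 [array([309.4, 230.2]), array([317.1, 382.1]), array([311.7, 246.9])]
0.05 [array([308.7, 232.6]), array([317.4, 374.9]), array([311.7, 248.5])]
0.1 [array([308. , 235.1]), array([317.7, 367.8]), array([311.7, 250.3])]
0.15 [array([307.2, 237.6]), array([318. , 360.7]), array([311.7, 252.1])]
0.2 [array([306.4, 240.1]), array([318.3, 353.7]), array([311.8, 253.9])]
```

Request:
step_arm:
  commands:
    - [[0,0,-6,0,0,0,8],[0,0,-6,0,0,0,8],[2,8,0,0,0,0,8],[4,15,0,0,0,0,8],[6,22,0,0,0,0,8],[8,30,0,0,0,0,8],[8,30,0,0,0,0,8],[8,30,0,0,0,0,8],[8,30,0,0,0,0,8],[6,22,0,0,0,0,8],[3,12,0,0,0,0,8],[1,4,0,0,0,0,8],[0,0,0,0,0,0,8],[0,0,0,0,0,0,8]]

```text
time: 9.5
tool_pos: [0.383, 0.0565, 0.3886]
ee_rot: [-3.141, -0.0, -3.066]
wrist_force: [0.8, -0.8, -2.6]
width: 0.0137
finger_force: 30.0
```

```bash
python3 - <<'E'
from h import *
togo(.464-.082,.064-.007,.138,3.22)
ps=snap("scene"),snap("top")
for q in ps:
  for n in ("dripper","carafe"): print(n,[(np.round(r["xy"],1),r["confidence"]) for r in models.tip_of(q,n)[:1]],proj(q,[.464,.064,.164 if n=="dripper" else 0]).round(1))
im=np.hstack([cv2.resize(ps[0]["color"][130:370,60:380],(400,300)),cv2.resize(ps[1]["color"][180:420,60:380],(400,300))])
cv2.imwrite("pics/l2.png",im[:,:,::-1])
E
```

```text
t 9.5 grasp [0.383  0.0564 0.2086] yaw -3.066 tilt 0.0 j [-0.   -0.28  1.74 -0.    1.68 -1.65]
turn z -0.003 shift [ 1.   0.6 70.6]
dripper [(array([205.9, 271.3]), 0.73)] [[194.7 210.4]]
carafe [(array([205.5, 273.8]), 0.62)] [[205.4 272.8]]
dripper [(array([202.5, 286.9]), 0.62)] [[201.4 286.8]]
carafe [(array([214.7, 292.7]), 0.59)] [[217.8 293.3]]
```

View pics/l2.png

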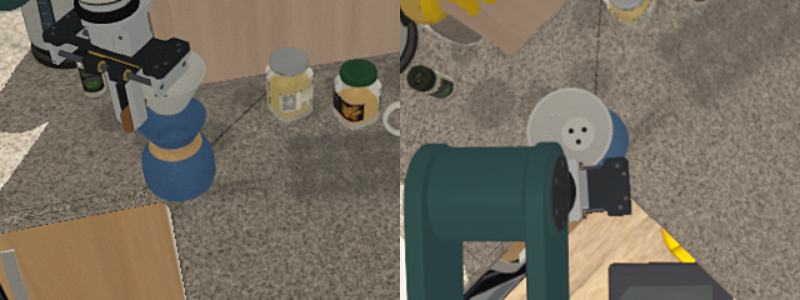

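The dripper hangs level over the carafe mouth in both views (drain holes at (577,135) in the right crop), so I'll lower it slowly.

Request:
step_arm:
  commands:
    - [[1,0.5,8,0,0,0,8],[0,0,12,0,0,0,8],[0,0,12,0,0,0,8],[0,0,10,0,0,0,8],[0,0,8,0,0,0,8],[0,0,6,0,0,0,8],[0,0,4,0,0,0,8],[0,0,3,0,0,0,8],[0,0,2,0,0,0,8],[0,0,0,0,0,0,8],[0,0,0,0,0,0,8]]

```text
time: 11.18
tool_pos: [0.3818, 0.0574, 0.3239]
ee_rot: [3.142, 0.0, -3.065]
wrist_force: [-0.0, 0.1, -2.2]
width: 0.0138
finger_force: 30.0
```

Request:
step_arm:
  commands:
    - [[0,0,1,0,0,0,8],[0,0,1,0,0,0,8],[0,0,1,0,0,0,8],[0,0,1,0,0,0,8],[0,0,0,0,0,0,8]]

```text
time: 11.8
tool_pos: [0.3822, 0.0575, 0.3203]
ee_rot: [3.141, 0.003, -3.065]
wrist_force: [2.7, 1.5, 0.5]
width: 0.0139
finger_force: 30.0
```

Request:
step_arm:
  commands:
    - [[-1,0.6,0.5,0,0,0,8],[0,0,0.5,0,0,0,8],[0,0,0,0,0,0,8]]

```text
time: 12.18
tool_pos: [0.383, 0.0581, 0.319]
ee_rot: [3.141, 0.001, -3.065]
wrist_force: [3.3, 2.1, 0.7]
width: 0.0139
finger_force: 30.0
```

Request:
step_arm:
  commands:
    - [[-1.5,1,0.5,0,0,0,8],[0,0,0.5,0,0,0,8],[0,0,0,0,0,0,8]]

```text
time: 12.55
tool_pos: [0.3837, 0.059, 0.3177]
ee_rot: [-3.141, -0.002, -3.066]
wrist_force: [-4.1, -0.9, 4.6]
width: 0.0137
finger_force: 30.0
```

The arm is at the home height and now carries an upward load, so the dripper is seated. I'll release it and check.

Request:
step_arm:
  commands:
    - [[0.5,0,0,0,0,0,8],[0,0,0,0,0,0,20],[0,0,0,0,0,0,40],[0,0,0,0,0,0,40],[0,0,0,0,0,0,60],[0,0,0,0,0,0,60],[0,0,-15,0,0,0,60],[0,0,-30,0,0,0,60],[0,0,-30,0,0,0,60],[0,0,-20,0,0,0,60],[-14,-50,0,0,0,0,94],[-14,-50,0,0,0,0,94],[-14,-50,0,0,0,0,94],[-14,-50,0,0,0,0,94]]

```text
time: 14.3
tool_pos: [0.455, -0.1377, 0.4141]
ee_rot: [-3.141, 0.002, -3.065]
wrist_force: [0.9, 0.8, -0.2]
width: 0.0936
finger_force: 0.0
```

```bash
python3 - <<'E'
from h import *
togo(.5165,-.364,.086+.12,-.42)
ps=snap("scene"),snap("top")
ms=[(p,models.masks_of(p,"dripper")[0]["mask"]) for p in ps]
for z in (.088,.092,.096,.1): print(z,[fit([m],"dripper",(.464,.064),3.22,z) for m in ms],fit(ms,"dripper",(.464,.064),3.22,z))
ms=[(p,models.masks_of(p,"filter")[0]["mask"]) for p in ps]
im=np.hstack([cv2.resize(ps[0]["color"][130:370,100:420],(400,300)),cv2.resize(ps[1]["color"][180:420,150:470],(400,300))])
cv2.imwrite("pics/l3.png",im[:,:,::-1])
E
```

```text
t 14.3 grasp [ 0.4554 -0.1378  0.2341] yaw -3.065 tilt 0.002 j [-0.41 -0.08  1.52  0.    1.7  -2.06]
turn z 0.496 shift [-148.  -181.7   28.1]
0.088 [(array([0.4666, 0.0701, 3.3236]), np.float64(0.904)), (array([0.4639, 0.0665, 3.283 ]), np.float64(0.949))] (array([0.465 , 0.0681, 3.3131]), np.float64(0.914))
0.092 [(array([0.4633, 0.0665, 3.3267]), np.float64(0.902)), (array([0.4636, 0.066 , 3.2831]), np.float64(0.94))] (array([0.4635, 0.0662, 3.3085]), np.float64(0.917))
0.096 [(array([0.4603, 0.0633, 3.323 ]), np.float64(0.896)), (array([0.4628, 0.0655, 3.2955]), np.float64(0.933))] (array([0.4626, 0.0642, 3.3011]), np.float64(0.902))
0.1 [(array([0.4565, 0.06  , 3.3321]), np.float64(0.889)), (array([0.4625, 0.0657, 3.3015]), np.float64(0.922))] (array([0.4616, 0.0635, 3.3151]), np.float64(0.886))
```

View pics/l3.png

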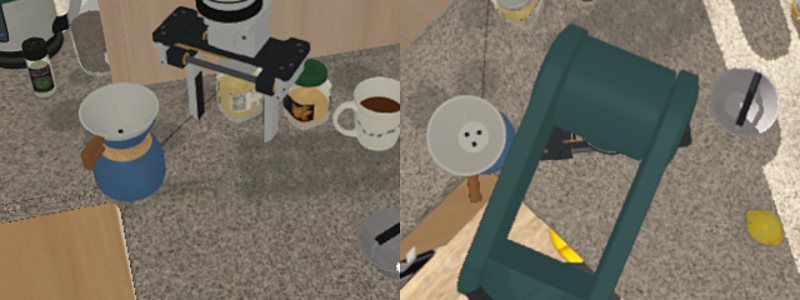

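The dripper is seated level in the carafe: its height is consistent with 92 mm, at about (0.4635, 0.066). Now the filter.

Request:
step_arm:
  commands:
    - [[0,0,0,0,0,0.165,94],[0,0,0,0,0,0.165,94],[0,0,0,0,0,0.165,94],[-30,-36.4,0,0,0,0,94],[-30,-36.4,0,0,0,0,94],[-30,-36.4,0,0,0,0,94],[-30,-36.4,0,0,0,0,94],[-28,-36.4,0,0,0,0,94],[0,0,0,0,0,0,94],[0,0,0,0,0,0,94]]

```text
time: 15.85
tool_pos: [0.5162, -0.3609, 0.4131]
ee_rot: [3.141, -0.0, 2.725]
wrist_force: [0.0, 0.5, 0.6]
width: 0.0937
finger_force: 0.0
```

```bash
python3 - <<'E'
from h import *
togo(.5165,-.364,.086,-.42)
p=snap("wrist"); save(p,"w2")
for q,z in(("filter_handle",.086),("filter",0)):
    for r in models.tip_of(p,q)[:1]: print(q,np.round(r["xy"]),r["confidence"],at_z(p,r["xy"],z).round(4))
E
```

```text
t 15.85 grasp [ 0.5162 -0.3608  0.2331] yaw 2.725 tilt 0.001 j [-0.7   0.27  1.15  0.    1.73 -1.85]
turn z 0.003 shift [ -1.6  -2.8 147.1]
filter [311. 205.] 0.68 [ 0.5136 -0.3662  0.    ]
```

View pics/w2.png

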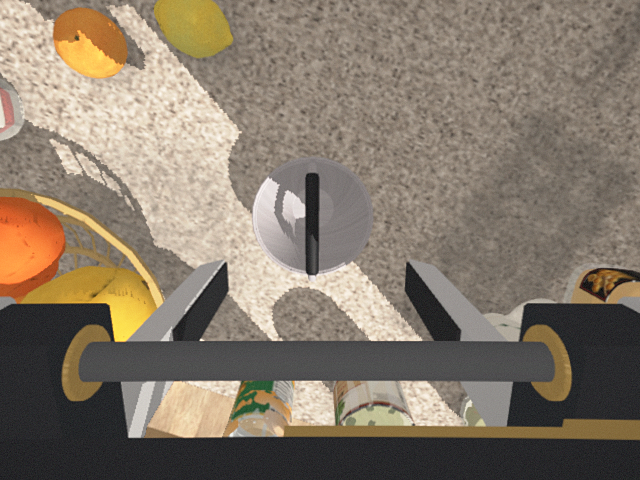

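The bar is vertical in the image, running from (313,174) to (312,275), so it is parallel to the fingers. I'll locate its centre.

```bash
python3 - <<'E'
from h import *
p=snap("wrist")
a=(at_z(p,(313,173),.092)+at_z(p,(312.5,276),.09))/2; print(a)
togo(a[0],a[1],.086,-.42)
E
```

```text
[ 0.51719742 -0.36500057  0.091     ]
t 16.05 grasp [ 0.5161 -0.361   0.2336] yaw 2.725 tilt 0.001 j [-0.7   0.26  1.15  0.    1.73 -1.85]
turn z 0.003 shift [ -2.6  -3.3 147.6]
```

Request:
step_arm:
  commands:
    - [[-2.3,-3.2,20,0,0,0,60],[0,0,35,0,0,0,50],[0,0,35,0,0,0,50],[0,0,30,0,0,0,50],[0,0,16,0,0,0,50],[0,0,8,0,0,0,50],[0,0,2,0,0,0,50],[0,0,0,0,0,0,6],[0,0,0,0,0,0,6],[0,0,0,0,0,0,6],[0,0,0,0,0,0,6],[0,0,0,0,0,0,6],[0,0,0,0,0,0,6],[0,0,0,0,0,0,6],[0,0,0,0,0,0,6]]

```text
time: 17.92
tool_pos: [0.5168, -0.3663, 0.2669]
ee_rot: [3.141, 0.0, 2.723]
wrist_force: [0.2, -0.3, 0.8]
width: 0.0117
finger_force: 30.0
```

Request:
step_arm:
  commands:
    - [[0,0,-6,0,0,0,4],[0,0,-15,0,0,0,4],[0,0,-25,0,0,0,4],[0,0,-30,0,0,0,4],[0,0,-30,0,0,0,4],[0,0,-30,0,0,0,4],[0,0,-25,0,0,0,4],[0,0,-10,0,0,0,4],[0,0,-4,0,0,0,4],[0,0,0,0,0,0,4]]

```text
time: 19.18
tool_pos: [0.5167, -0.3664, 0.4407]
ee_rot: [3.141, -0.001, 2.723]
wrist_force: [0.5, -0.8, -1.8]
width: 0.0114
finger_force: 30.0
```

```bash
python3 - <<'E'
from h import *
o=robot.get_obs(); print(o["width"],o["finger_force"],o["wrist_force"])
togo(.4636,.0652,.086+.097,2.723)
p=snap("scene"); T=T_tool(); g=T[:3,3]+.18*T[:3,2]
m=models.masks_of(p,"filter")
if m: print(m[0]["confidence"],g.round(4),fit([(p,m[0]["mask"])],"filter",g[:2],-.42,g[2]-.086))
E
```

```text
0.01140333662786719 29.999181032180786 [ 0.54939942 -0.80031121 -1.82679923]
t 19.18 grasp [ 0.5165 -0.3662  0.2607] yaw 2.723 tilt 0.002 j [-0.71  0.27  1.08  0.    1.79 -1.86]
turn z -0.0 shift [223.7 372.6  77.7]
0.95 [ 0.5164 -0.3661  0.2603] (array([ 0.5142, -0.3648, -0.5856]), np.float64(0.838))
```

Request:
step_arm:
  commands:
    - [[5.1,8.6,0,0,0,0,4],[12.9,21.4,0,0,0,0,4],[20.6,34.3,0,0,0,0,4],[25.7,42.8,0,0,0,0,4],[25.7,42.8,0,0,0,0,4],[25.7,42.8,0,0,0,0,4],[25.7,42.8,0,0,0,0,4],[25.7,42.8,0,0,0,0,4],[25.7,42.8,0,0,0,0,4],[18,30,0,0,0,0,4],[9.3,15.4,0,0,0,0,4],[3.6,6.1,0,0,0,0,4],[0,0,0,0,0,0,4],[0,0,0,0,0,0,4]]

```text
time: 21.02
tool_pos: [0.4639, 0.0644, 0.4415]
ee_rot: [-3.141, -0.0, 2.722]
wrist_force: [0.5, -0.2, -2.1]
width: 0.0115
finger_force: 30.0
```

```bash
python3 - <<'E'
from h import *
togo(.4636,.0652,.086+.097,2.723)
ps=snap("scene"),snap("top")
im=np.hstack([cv2.resize(ps[0]["color"][130:370,60:380],(400,300)),cv2.resize(ps[1]["color"][180:420,60:380],(400,300))])
cv2.imwrite("pics/l4.png",im[:,:,::-1])
E
```

```text
t 21.02 grasp [0.4639 0.0644 0.2615] yaw 2.722 tilt 0.0 j [ 0.02 -0.1   1.48 -0.    1.76 -1.13]
turn z -0.001 shift [ 0.6  0.6 78.5]
```

View pics/l4.png

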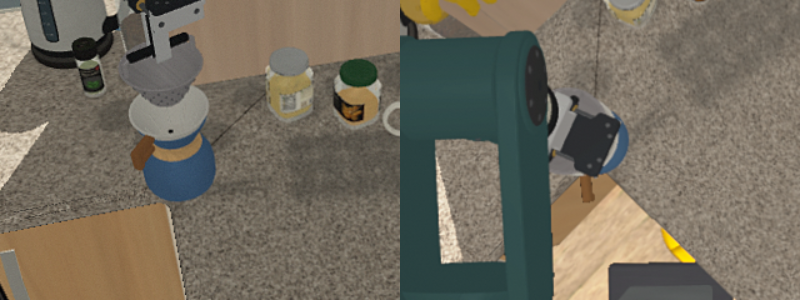

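The filter hangs level at (160,75) in the left crop, directly above the dripper mouth at (170,110). I'll lower it.

Request:
step_arm:
  commands:
    - [[0.5,0.6,8,0,0,0,4],[0,0,12,0,0,0,4],[0,0,12,0,0,0,4],[0,0,12,0,0,0,4],[0,0,10,0,0,0,4],[0,0,7,0,0,0,4],[0,0,5,0,0,0,4],[0,0,3,0,0,0,4],[0,0,2,0,0,0,4],[0,0,1,0,0,0,4],[0,0,0,0,0,0,4]]

```text
time: 22.5
tool_pos: [0.4637, 0.0658, 0.3698]
ee_rot: [3.141, 0.0, 2.723]
wrist_force: [0.7, -0.2, -1.4]
width: 0.012
finger_force: 30.0
```

Request:
step_arm:
  commands:
    - [[0,0,1,0,0,0,4],[0,0,1,0,0,0,4],[0,0,1,0,0,0,4],[0,0,1,0,0,0,4],[0,0,0,0,0,0,4]]

```text
time: 23.12
tool_pos: [0.4638, 0.0657, 0.3659]
ee_rot: [3.141, 0.001, 2.723]
wrist_force: [1.2, 0.0, -0.8]
width: 0.0115
finger_force: 30.0
```

Request:
step_arm:
  commands:
    - [[0,0,1,0,0,0,4],[0,0,1,0,0,0,4],[0,0,0,0,0,0,4]]

```text
time: 23.5
tool_pos: [0.4639, 0.0656, 0.3642]
ee_rot: [3.141, 0.002, 2.723]
wrist_force: [1.6, -1.9, 1.6]
width: 0.0117
finger_force: 30.0
```

Request:
step_arm:
  commands:
    - [[-0.7,-0.4,0.7,0,0,0,4],[0,0,0.7,0,0,0,4],[0,0,0,0,0,0,4]]

```text
time: 23.88
tool_pos: [0.4644, 0.0651, 0.3631]
ee_rot: [3.141, 0.002, 2.723]
wrist_force: [2.8, -1.4, 4.2]
width: 0.0114
finger_force: 30.0
```

At home height with an upward load. Releasing.

Request:
step_arm:
  commands:
    - [[0,0,0.3,0,0,0,4],[0,0,0,0,0,0,16],[0,0,0,0,0,0,30],[0,0,0,0,0,0,45],[0,0,0,0,0,0,45],[0,0,-5,0,0,0,45],[0,0,-20,0,0,0,45],[0,0,-30,0,0,0,45],[0,0,-30,0,0,0,45],[-25,-45,0,0,0,0,45],[-25,-45,0,0,0,0,45],[-25,-45,0,0,0,0,45],[-25,-45,0,0,0,0,45],[0,0,0,0,0,0,45],[0,0,0,0,0,0,45]]

```text
time: 25.75
tool_pos: [0.4822, -0.1398, 0.4471]
ee_rot: [3.141, -0.0, 2.723]
wrist_force: [-0.3, -0.1, -0.2]
width: 0.0451
finger_force: 0.0
```

```bash
python3 - <<'E'
from h import *
ps=snap("scene"),snap("top")
ms=[(p,models.masks_of(p,"filter")[0]["mask"]) for p in ps]
for z in (.093,.097,.101,.105): print(z,[fit([m],"filter",(.464,.065),-.42,z) for m in ms])
im=np.hstack([cv2.resize(ps[0]["color"][170:320,120:320],(400,300)),cv2.resize(ps[1]["color"][210:360,110:310],(400,300))])
cv2.imwrite("pics/l5.png",im[:,:,::-1])
E
```

```text
0.093 [(array([ 0.467 ,  0.0678, -0.5523]), np.float64(0.859)), (array([ 0.4647,  0.0673, -0.2137]), np.float64(0.899))]
0.097 [(array([ 0.4627,  0.0643, -0.4939]), np.float64(0.855)), (array([ 0.4646,  0.0667, -0.2794]), np.float64(0.896))]
0.101 [(array([ 0.4597,  0.062 , -0.57  ]), np.float64(0.85)), (array([ 0.4643,  0.066 , -0.3201]), np.float64(0.892))]
0.105 [(array([ 0.4568,  0.0598, -0.5375]), np.float64(0.841)), (array([ 0.4635,  0.0649, -0.3938]), np.float64(0.886))]
```

View pics/l5.png

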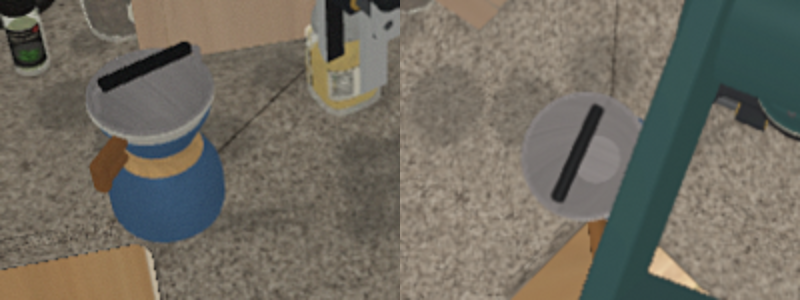

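The filter's bar is level from (103,83) to (188,48), and an even strip of dripper rim shows below the filter. The two views agree at a height of about 95–97 mm, concentric with the dripper, so I'm handing in.

```bash
python3 -c "
from bench import robot
print(robot.close_job())"
```

```text
the job is handed in; nothing more can be done
None
```

The dripper is seated in the carafe and the filter in the dripper, both let go, and I handed the job in at about 26 s; the last pictures show both level and centred, but no verdict came back.

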